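# Put a soap slice away in the dust-free sample keeper

## Task

Put the rectangular slice of soap from the wooden rack away in the round sample keeper: turn the keeper's clear lid by its raised centre bar until the flap port stands over the empty compartment, then push the slice, standing on its long edge as it does in the rack, down through the spring flap until it stands upright on the compartment floor and the flap has sprung shut above it. Leave the arched soap, the bowl, the jug and the mould where they are.

Things in the scene. Friction and masses are not known exactly. Their poses are not given: they have to be found in the camera images.
- bar_center (a point): Centre of the rectangular light-brown soap slice to put away, 90 x 30 x 80 mm, about 0.2 kg, loose. It stands on its long edge in one of the two grooves of the wooden rack. Its x axis is the 90 mm length (level), y the 30 mm thickness (level), z the 80 mm height (up).
- arch_center (a point): Centre of the other soap in the rack, an arched (round-topped) one 70 x 30 x 70 mm, to be left alone; axes as for the slice.
- rack: Fixed low wooden slatted curing rack, 120 (x) x 192 (y) mm; origin at the centre of its underside. The soaps stand on slats 24 mm above the table, in two grooves along x at y = +45 and -45 mm; which soap stands in which varies. The grooves are 38 mm wide between cleats whose tops are 34 mm above the table.
- keeper: Fixed round white plastic sample keeper, origin on its axis at the table; 268 mm across, lid top 118 mm above the table. Crossed partitions divide it into four compartments centred on its +x, +y, -x and -y directions. The +x one is empty; the other three hold a slice each, seen through the clear lid, standing on the long edge with its thickness pointing to the axis.
- empty_floor (a point): Middle of the place for the slice on the floor of the empty compartment, 84 mm from the keeper's axis along the keeper's +x, 6 mm above the table. The slice stands there with its length square to the line to the keeper's axis.
- grip (a point): Point on the lid's axis inside the raised bar by which the lid is turned, 144 mm above the table. The bar stands upright on the clear lid: 80 mm long along this point's y, 20 mm thick along its x, its top 158 mm and the lid's surface 118 mm above the table (a hub boss of 26 mm radius under the bar rises to 124 mm).
- port (a point): Centre of the mouth of the rectangular port in the lid, 84 mm from the lid's axis along this point's x, 123 mm above the table (top of the 5 mm white frame round it, which is 8 mm wide). The opening is 100 mm along this point's y and 40 mm along its x, with bevelled upper edges, so the slice goes in with its length along y. Turns with the lid. The port is shut by a twin flap 10 mm below the mouth.
- lid (a joint): Angle of the lid in rad, counter-clockwise from above; 0 when the port stands exactly over the empty compartment. It starts between 0.6 and 1.4, turns either way with light friction (0.15 N m) and stays where it is left.
- flap_inner (a joint): Angle of the grey flap leaf on the port's long edge nearer the axis, 20 mm wide: 0 shut (level), grows to 1.5 rad as it is pushed down; sprung shut. Pushing the slice in takes 8 to 15 N at first; then the leaves grip its sides and usually hold it up, half in, when let go, until it is pushed on from above with a few N.
- flap_outer (a joint): The same for the leaf on the port's outer long edge. The leaves can close only when the top of the slice is 21 mm below them, less than 92 mm above the table; on the floor its top is 86 mm above the table.
- bowl_center (a point): Centre of an empty glass bowl, 130 mm across, 55 mm high; bystander.
- jug_center (a point): Centre of an empty plastic measuring jug, 124 mm across without its handle, 145 mm high; bystander.
- mould_center (a point): Centre of a purple six-cell silicone mould, 232 x 152 x 35 mm, lying on the table; bystander.
Things that resemble listed ones, but are neither listed nor needed, are in the scene too. What is shaped like the part that bears bar_center but black or pink is not meant.

How it is judged:
By the outcome, as a careful person would: the job done as asked, in the order asked, and still so for the second after the job is handed in, with the robot touching nothing.
It also fails if it takes over 64 s, if anything falls off the work surface, if the arm or the gripper's body presses on something with over 40 N, if the wrist force passes 120 N, or if a joint passes its speed limit or range.

## Robot

A 7-joint arm with a two-finger parallel gripper is mounted at the origin on the work surface. World frame = base frame: x ahead of the robot, y to its left, z up, the work surface at z = 0. Lengths are in m, angles in rad, forces in N, time in s.
With the tool pointing down it reaches from about 0.4 to 0.9 m from the base axis. Payload 5.6 kg.
Tool frame: the origin (TCP) lies at the very end of the fingers, on their centre line; the grasp point (between the pads) lies 19 mm behind it; z points along the fingers, x is the direction in which the jaws open and shut, and the axes are right-handed (so a half turn about z gives the same grasp; the last joint's range is limited). The gripper opens to 92 mm and grips with 3 to 60 N. Pads are 20 mm wide; open, the fingers measure 128 mm over their backs; the gripper's body (75 mm by 189 mm) begins 69 mm behind the grasp point.
Start: joints at [-1.283, 0.468, -0.012, 1.603, 0.006, 1.071, -0.056], TCP at [0.211, 0.615, 0.215] pointing down, gripper open.
Joint ranges: [-2.53, 2.53], [-0.31, 2.02], [-1.57, 1.55], [0.28, 2.44], [-1.29, 4.43], [0.15, 1.84], [-2.92, 2.92]. Speed limits (rad/s): [2.57, 2.57, 3.14, 3.14, 3.14, 3.14, 3.14].

## Interface

Orientations are given as a rotation vector (axis times angle).
In Python, from cell import ctrl gives the robot as it stands.
- The arm moves only by the shell command python3 -m creep 'ROWS' [FORCE]. ROWS is JSON, a list of rows, each a list of 7 numbers: the shift along the tool's x, y, z in units of 0.5 m (1.0 is 0.5 m), then the turn, a rotation vector about the tool's x, y, z in units of 180 degrees (1.0 is 180 degrees), then the finger opening in mm, from 0 to 91.9. A call has 1 to 8 rows; each row is the pose to reach, as a shift and turn from the pose commanded when the call began, along the tool's axes at that moment, turning the shorter way round; what a row does not reach only later rows make up. A row lasts 1/10 s, in which the tool goes at most 50 mm and 8.59 degrees, less where a joint would pass 70% of its speed; a pose out of reach is approached as far as the arm can. A call with a number of a shift or a turn outside -1 to 1 is refused whole. A call with a gripper value outside its range is refused whole. The fingers move at their own pace and stop on an object; FORCE is the grip in N (left out, the last holds). Time passes only in rows, so rows that repeat a pose let the fingers close. It gives the time, the measured TCP pose, the force and the opening at its end, in the units of the state.
- ctrl.get_obs(): the state, without advancing time (a new reading comes with each control period).
- ctrl.read_camera(name): name is "side" or "top"; returns a dict with "frame" (480x640x3 uint8, red, green, blue), "range_z" (480x640 float32, m along the optical axis (not along the pixel's ray), 0 where there is no reading), "vfov" (degrees; the focal length in pixels is half the picture's height over the tangent of half this angle, whatever the lens; pixels are square), "cx", "cy" (the principal point, pixels), "D" ([k1, k2, p1, p2, k3] as OpenCV has them; the pictures are not rectified), "extrinsics" (4x4, takes a point from camera to world coordinates). Camera axes: x right, y down, z forward; pixel columns grow to the right and rows downward; lengths in m; the calibration is good to about 2 mm. A picture is of the moment at which its call begins.
- ctrl.hand_in(): hands the job in, once; it reports no verdict.
Trained networks look in a picture, given as the dict that the camera call returned (one of the last four; its "shot" number tells which), for a name from the list of things; names that differ only in an ending like _2 or _b are one class to them, and where a whole thing is asked for, a point or a joint stands for the part that bears it (a point fixed in the world has none). Each returns a list of dicts, best first, with "p" (0 to 1); they miss things now and then, are a little off and sometimes report something else, mostly with a low value. They report only what shows in the picture. A call takes as long as a camera call. They do not tell look-alikes from the thing itself.
- ctrl.spot_in(picture, target): "point" ([row, column] in pixels, amid what is visible of it).
- ctrl.cut_out(picture, target): "region" (480x640 bool, what is visible of it) and "point" ([row, column] in pixels, amid what is visible of it).
The state is a dict: "time": time; "joint_pos": joint angles; "joint_vel": joint speeds; "tau": joint torques, N m; "tool_pos": TCP position; "tcp_rot": TCP orientation; "contact_force": force on the tool from outside, world axes, zero at the start; "wrist_torque": the same for the moment, N m; "width": finger opening in m.
Only numpy, scipy, OpenCV 4.12 (cv2) and the standard library are available. Lean on these libraries where they do the work, as an engineer would, in place of code of your own. Each camera call takes 0.05 s, during which the arm holds its last target.

## Working session

There is one attempt and no reset: what is moved stays moved. The work goes in short steps, Python scripts to look and compute and a shell command to move; the robot and the scene stay as the last step left them, time stands still between calls to the robot, and variables do not carry over. Pictures are saved under pics/ and viewed, and the job is handed in when it is done.

```bash
ls; mkdir -p pics
cat > h.py <<'E'
import numpy as np, cv2, pickle
from cell import ctrl
def shot(name,fn=None):
    p=ctrl.read_camera(name)
    if fn: cv2.imwrite('pics/'+fn,p['frame'][:,:,::-1])
    pickle.dump({k:p[k] for k in p},open('last_%s.pkl'%name,'wb'))
    return p
def load(name): return pickle.load(open('last_%s.pkl'%name,'rb'))
def K(p):
    f=240/np.tan(np.radians(p['vfov'])/2)
    return np.array([[f,0,p['cx']],[0,f,p['cy']],[0,0,1.]])
def rays(p,rc):
    rc=np.atleast_2d(np.array(rc,float))
    u=cv2.undistortPointsIter(rc[:,None,::-1].copy(),K(p),np.array(p['D'],float),None,None,(3,100,1e-10))[:,0]
    return np.c_[u,np.ones(len(u))]
def atz(p,rc,z):
    d=rays(p,rc)@p['extrinsics'][:3,:3].T; o=p['extrinsics'][:3,3]
    return o+d*((z-o[2])/d[:,2])[:,None]
def byrange(p,rc):
    rc=np.atleast_2d(rc).astype(int); z=p['range_z'][rc[:,0],rc[:,1]]
    w=(rays(p,rc)*z[:,None])@p['extrinsics'][:3,:3].T+p['extrinsics'][:3,3]
    w[z<=0]=np.nan; return w
def cloud(p):
    r,c=np.mgrid[0:480,0:640]; return byrange(p,np.c_[r.ravel(),c.ravel()]).reshape(480,640,3)
def proj(p,X):
    E=np.linalg.inv(p['extrinsics']); q,_=cv2.projectPoints(np.atleast_2d(X).astype(float),cv2.Rodrigues(E[:3,:3])[0],E[:3,3],K(p),np.array(p['D'],float)); return q[:,0,::-1]
E
python3 - <<'E'
from h import *
for n in('top','side'):
    p=shot(n,n+'0.png'); print(n,p['extrinsics'].round(3).tolist(),p['vfov'],p['D'])
    for t in ['bar_center','arch_center','rack','keeper','port','grip','bowl_center','jug_center','mould_center']:
        print(t,[(np.round(d['point']).tolist(),round(d['p'],2)) for d in ctrl.spot_in(p,t)])
o=ctrl.get_obs(); print(o)
E
```

```text
pics
top [[-0.006, -0.984, 0.176, 0.359], [-1.0, 0.01, 0.026, -0.012], [-0.027, -0.176, -0.984, 1.345], [0.0, 0.0, 0.0, 1.0]] 50.60065924305022 [-0.12010617  0.          0.          0.          0.        ]
bar_center [([310.0, 279.0], 0.9), ([254.0, 266.0], 0.76), ([316.0, 229.0], 0.7), ([231.0, 393.0], 0.66), ([249.0, 258.0], 0.43)]
arch_center [([251.0, 236.0], 0.67)]
rack [([252.0, 255.0], 0.75), ([252.0, 268.0], 0.72)]
keeper [([267.0, 393.0], 0.82), ([270.0, 397.0], 0.29)]
port [([270.0, 391.0], 0.71)]
grip [([268.0, 397.0], 0.75)]
bowl_center [([171.0, 313.0], 0.72), ([241.0, 141.0], 0.43)]
jug_center [([245.0, 525.0], 0.61)]
mould_center [([244.0, 141.0], 0.92)]
side [[0.919, -0.297, 0.259, 0.286], [-0.394, -0.694, 0.603, -0.75], [0.001, -0.656, -0.755, 1.066], [0.0, 0.0, 0.0, 1.0]] 50.4906682694845 [-0.01713241  0.          0.          0.          0.        ]
bar_center [([222.0, 283.0], 0.87), ([251.0, 238.0], 0.6), ([222.0, 216.0], 0.58)]
arch_center [([200.0, 278.0], 0.97)]
rack [([240.0, 289.0], 0.85)]
keeper [([326.0, 313.0], 0.76)]
port [([314.0, 316.0], 0.66), ([202.0,
[... 219 characters left out ...]
, 0.35)]
{'time': 1.0, 'joint_pos': array([-1.28298976,  0.46749706, -0.01157825,  1.60270168,  0.00597467,
        1.07143334, -0.05627378]), 'joint_vel': array([ 0.00137182, -0.00111653, -0.00127248, -0.00112065,  0.00172748,
       -0.00141926,  0.00018493]), 'tau': array([ 7.26403014e-04, -5.20419145e+01, -1.14825237e-02, -2.44066554e+01,
       -5.64978935e-02,  1.14190308e-02,  6.03474587e-05]), 'tool_pos': array([0.21117002, 0.61473679, 0.21459356]), 'tcp_rot': array([2.55693396e+00, 1.82525042e+00, 2.07522649e-05]), 'contact_force': array([ 0.01052545, -0.56554468, -0.13530604]), 'wrist_torque': array([-4.53648882e-07, -3.33298113e-02, -2.76632050e-02]), 'width': 0.09201774282722873}
```

View pictures.

View pics/top0.png

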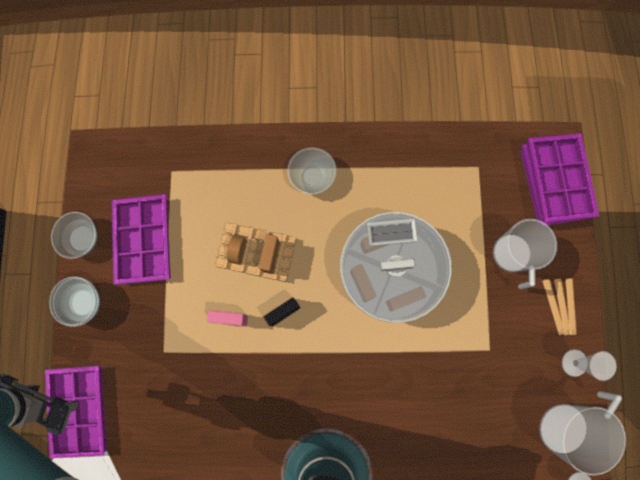

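View pics/side0.png

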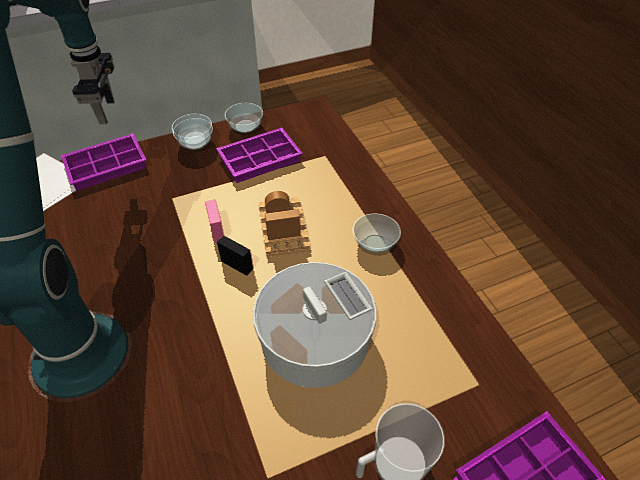

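Run:
```python
from h import *
p=load('top'); f=p['frame'][:,:,::-1]
a=cv2.resize(f[205:330,335:460],None,fx=4,fy=4,interpolation=cv2.INTER_CUBIC)
b=cv2.resize(f[215:335,200:310],(458,500),interpolation=cv2.INTER_CUBIC)[:, :300]
b=cv2.resize(f[215:290,210:300],(300,250),interpolation=cv2.INTER_CUBIC)
cv2.imwrite('pics/crop1.png',np.hstack([a,np.vstack([b,b*0])]))
p=load('side'); f=p['frame'][:,:,::-1]
cv2.imwrite('pics/crop2.png',np.hstack([cv2.resize(f[255:395,245:385],None,fx=3,fy=3,interpolation=cv2.INTER_CUBIC),cv2.resize(f[180:260,250:320],(368,420),interpolation=cv2.INTER_CUBIC)]))
```

```text
(no output)
```

View pics/crop1.png

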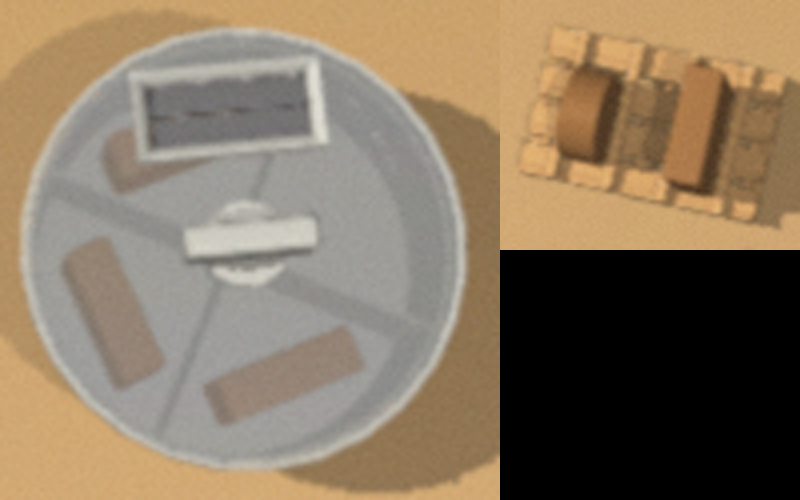

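View pics/crop2.png

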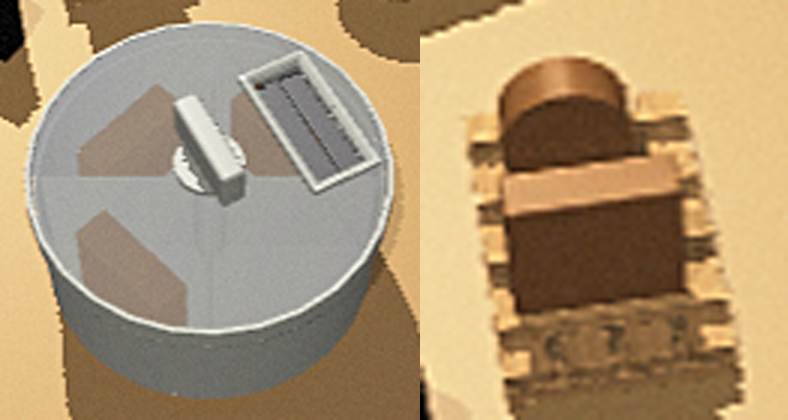

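```bash
cat > m.py <<'E'
from h import *
def rect(P):
    (c,s,a)=cv2.minAreaRect((P[:,:2]*1000).astype(np.float32)); return np.round(c,1),np.round(s,1),round(a,1)
for n in('top','side'):
    p=load(n); C=cloud(p); X,Y,Z=C[...,0],C[...,1],C[...,2]
    f=p['frame'].astype(int)
    kc=atz(p,[[267,397]] if n=='top' else [[314,316]],.12)[0]
    near=np.hypot(X-kc[0],Y-kc[1])<.16
    m=near&(Z>.149)&(Z<.17); P=C[m]; print(n,'bar',m.sum(),P.mean(0).round(4),rect(P),np.median(P[:,2]))
    m=near&(Z>.1205-.004)&(Z<.13)&(f.min(2)>150); print('white lid pts',m.sum())
    m=near&(Z>.105)&(Z<.135)
    P=C[m]; print('lid circ',cv2.minEnclosingCircle((P[:,:2]*1000).astype(np.float32)),np.median(P[:,2]))
    rc=atz(p,[[254,268]] if n=='top' else [[222,283]],.1)[0]
    m=(np.hypot(X-rc[0],Y-rc[1])<.075)&(Z>.096)&(Z<.115);P=C[m]
    k=cv2.connectedComponents(m.astype(np.uint8)); 
    for i in range(1,k[0]):
        q=k[1]==i
        if q.sum()>30: P=C[q]; r,c=np.where(q); print('slice?',q.sum(),r.mean(),c.mean(),rect(P),P.mean(0).round(4),np.median(P[:,2]))
    m=(np.hypot(X-rc[0],Y-rc[1])<.15)&(Z>.029)&(Z<.04);P=C[m]
    print('rack',rect(P),len(P))
E
python3 m.py
```

```text
top bar 292 [ 0.5179 -0.1733  0.157 ] (array([ 518.4, -173.7]), array([20.6, 79.5]), 4.7) 0.15706393708584232
white lid pts 3093
lid circ ((518.3062133789062, -174.02432250976562), 136.5945587158203) 0.11774175188426761
slice? 433 252.15473441108546 267.0877598152425 (array([558.6, 141.8]), array([30.9, 89.8]), 77.9) [0.5578 0.1416 0.1032] 0.1032773252278707
rack (array([553.9, 150.1]), array([271.7, 151.1]), 61.0) 454
side bar 309 [ 0.5176 -0.179   0.1555] (array([ 518.6, -176.3]), array([20.6, 80.7]), 4.6) 0.1558296525989994
white lid pts 3603
lid circ ((519.0859375, -175.88348388671875), 137.48223876953125) 0.1165297127214241
slice? 321 215.48598130841123 282.1339563862928 (array([558.1, 137.6]), array([35.2, 89.5]), 74.9) [0.5576 0.1364 0.1019] 0.10192302354111382
rack (array([543. , 141.6]), array([267.1, 165.2]), 53.1) 337
```

```bash
cat > fit.py <<'E'
from h import *
from scipy.optimize import minimize
def box(c,yaw,L,W,z0,z1):
    R=np.array([[np.cos(yaw),-np.sin(yaw)],[np.sin(yaw),np.cos(yaw)]])
    return np.array([[*(R@[a*L/2,b*W/2]+c),z] for a in(-1,1) for b in(-1,1) for z in(z0,z1)])
S=4
def fill(M,p,B,o):
    q=proj(p,B)[:,::-1]; h=cv2.convexHull(((q-o)*S*16).astype(np.int32)); cv2.fillConvexPoly(M,h,1,shift=4)
ims={n:load(n) for n in('top','side')}
def brown(f,th):
    f=cv2.GaussianBlur(f.astype(np.float32),(0,0),.5); return f[...,0]-f[...,2]>th
win={'top':((335,205),(125,125)),'side':((245,255),(140,140))}
def run(names,verb=0):
    tg={}
    for n in names:
        p=ims[n];(ox,oy),(w,h)=win[n]
        f=p['frame'][oy:oy+h,ox:ox+w]
        q=proj(p,[[.5185+.128*np.cos(a),-.175+.128*np.sin(a),.118] for a in np.linspace(0,6.28,60)])[:,::-1]-[ox,oy]
        ok=np.zeros((h,w),np.uint8); cv2.fillConvexPoly(ok,q.astype(np.int32),1)
        a=np.radians(4.7); e=np.array([np.cos(a),np.sin(a)])
        for c,L,W,z0,z1 in((np.array([.5185,-.175])+.084*e,.066,.126,.11,.128),(np.array([.5185,-.175]),.06,.09,.118,.16)):
            q=proj(p,box(c,a,L,W,z0,z1))[:,::-1]-[ox,oy]; cv2.fillConvexPoly(ok,cv2.convexHull(q.astype(np.int32)),0)
        b=brown(f,20)&(ok>0)
        tg[n]=(cv2.resize(b.astype(np.uint8),None,fx=S,fy=S,interpolation=cv2.INTER_NEAREST),cv2.resize(ok,None,fx=S,fy=S,interpolation=cv2.INTER_NEAREST))
        cv2.imwrite(f'pics/mask_{n}.png',np.hstack([tg[n][0]*255,tg[n][1]*255]))
    def cost(v):
        s=0
        for n in names:
            M=np.zeros_like(tg[n][0])
            for k in(1,2,3):
                a=v[2]+k*np.pi/2; c=np.array([v[0],v[1]])/10+.084*np.array([np.cos(a),np.sin(a)])
                fill(M,ims[n],box(c,a,.03,.09,.006,.086),np.array(win[n][0]))
            M&=tg[n][1]; s+=1-(M&tg[n][0]).sum()/(M|tg[n][0]).sum()
        return s
    x0=[5.185,-1.75,np.radians(-65.7)]
    r=minimize(cost,x0,method='Nelder-Mead',options=dict(initial_simplex=[x0,[5.22,-1.75,x0[2]],[5.185,-1.71,x0[2]],[5.185,-1.75,x0[2]+.06]]))
    print(names,(r.x[:2]/10).round(4),np.degrees(r.x[2]).round(2),r.fun)
run(['top']);run(['side']);run(['top','side'])
E
python3 fit.py
```

```text
['top'] [ 0.519  -0.1746] -67.01 0.161068090787717
['side'] [ 0.52   -0.1764] -66.78 0.2649517221501657
['top', 'side'] [ 0.5197 -0.1756] -66.86 0.42975465647762956
```

View pics/mask_top.png

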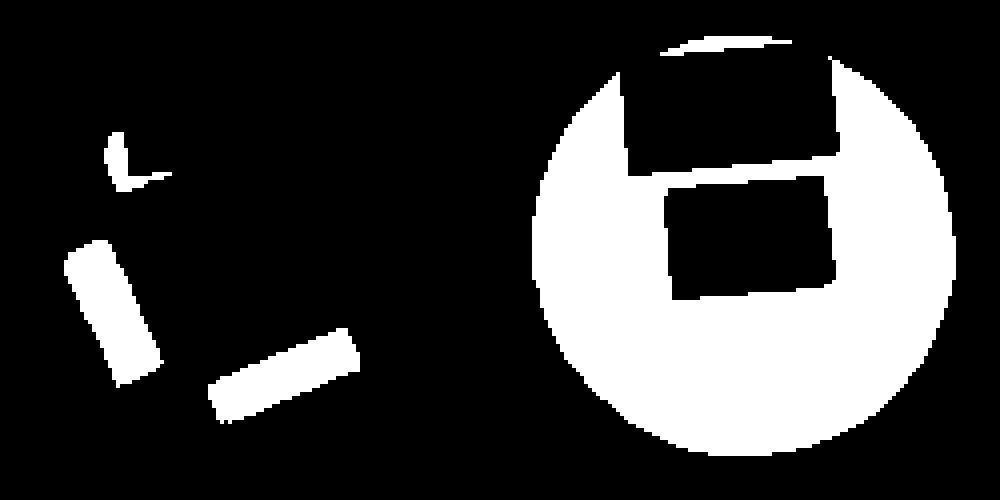

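```bash
cat > go.py <<'E'
import sys
from h import *
def to(x,y,z,yawdeg):
    o=ctrl.get_obs(); R=cv2.Rodrigues(np.array(o['tcp_rot'],float))[0]; d=R.T@(np.array([x,y,z])-o['tool_pos'])
    cur=np.degrees(np.arctan2(R[1,0],R[0,0])); t=-((yawdeg-cur+180)%360-180)
    print('t',o['time'],'pos',np.round(o['tool_pos'],4),'yaw',round(cur,2),'F',np.round(o['contact_force'],1),'w',round(o['width'],4),'q7',round(o['joint_pos'][6],2))
    print('shift',np.round(d/.5,4),'turnz',round(t/180,4),'rows',max(np.linalg.norm(d)/.05,abs(t)/8.59))
if __name__=='__main__': to(*map(float,sys.argv[1:]))
E
python3 go.py 0.45 0.2 0.26 38
python3 - <<'E'
# fit the rack slice by top-face silhouettes
from h import *
for n,rc in(('top',[252,267]),('side',[215,282])):
    p=load(n); C=cloud(p); f=p['frame'].astype(int)
    m=(np.hypot(C[...,0]-.558,C[...,1]-.139)<.06)&(C[...,2]>.098)&(C[...,2]<.108)
    P=C[m][:,:2]; c=P.mean(0); u=np.linalg.svd(P-c)[2][0]; print(n,m.sum(),c,np.degrees(np.arctan2(u[1],u[0])), [np.ptp((P-c)@v) for v in(u,[-u[1],u[0]])])
    print(cv2.minAreaRect((P*1000).astype(np.float32)))
E
```

```text
t 1.0 pos [0.2112 0.6147 0.2146] yaw 71.04 F [ 0.  -0.6 -0.1] w 0.092 q7 -0.06
shift [-0.6293  0.7212 -0.0908] turnz 0.1836 rows 9.614740887471372
top 410 [0.55785881 0.14178036] 168.19864261629147 [np.float64(0.08954161503436528), np.float64(0.031038558010238526)]
((558.7341918945312, 141.65963745117188), (30.897602081298828, 89.55738830566406), 78.06254577636719)
side 302 [0.55747057 0.13711555] 167.83714038782023 [np.float64(0.089324704354558), np.float64(0.036337888268460794)]
((558.0595703125, 137.71629333496094), (35.08633041381836, 89.49940490722656), 74.60411071777344)
```

```bash
python3 -m creep '[[-0.63,0.72,-0.09,0,0,0.18,50],[-0.63,0.72,-0.09,0,0,0.18,50],[-0.63,0.72,-0.09,0,0,0.18,50],[-0.63,0.72,-0.09,0,0,0.18,50],[-0.63,0.72,-0.09,0,0,0.18,50],[-0.63,0.72,-0.09,0,0,0.18,50],[-0.63,0.72,-0.09,0,0,0.18,50],[-0.63,0.72,-0.09,0,0,0.18,50]]' 30; python3 go.py .519 -.175 .22 4.7
```

```text
time: 1.8
tool_pos: [0.4101, 0.2676, 0.2527]
tcp_rot: [-2.964, -1.04, -0.001]
contact_force: [0.4, -0.5, -0.2]
width: 0.0502
t 1.8 pos [0.4101 0.2676 0.2527] yaw 38.65 F [ 0.4 -0.5 -0.2] w 0.0502 q7 0.08
shift [-0.3829  0.8273  0.0647] turnz 0.1886 rows 9.138768102466685
```

```bash
python3 -m creep '[[-0.38,0.82,0.06,0,0,0.19,50],[-0.38,0.82,0.06,0,0,0.19,50],[-0.38,0.82,0.06,0,0,0.19,50],[-0.38,0.82,0.06,0,0,0.19,50],[-0.38,0.82,0.06,0,0,0.19,50],[-0.38,0.82,0.06,0,0,0.19,50],[-0.38,0.82,0.06,0,0,0.19,50],[-0.38,0.82,0.06,0,0,0.19,50]]'; python3 go.py .519 -.175 .20 4.7
```

```text
time: 2.6
tool_pos: [0.5048, -0.12, 0.2259]
tcp_rot: [-3.139, -0.123, -0.002]
contact_force: [1.2, 1.3, 0.9]
width: 0.0496
t 2.6 pos [ 0.5048 -0.12    0.2259] yaw 4.48 F [1.2 1.3 0.9] w 0.0496 q7 0.42
shift [0.0196 0.1118 0.0517] turnz -0.0012 rows 1.2473178121964463
```

```bash
python3 -m creep '[[0,0,0,0,0,0,50],[0,0,0,0,0,0,50],[0,0,0,0,0,0,50]]'; python3 go.py .519 -.175 .20 4.7
```

```text
time: 2.9
tool_pos: [0.5044, -0.1168, 0.2254]
tcp_rot: [-3.138, -0.124, 0.001]
contact_force: [0.4, 0.1, 0.4]
width: 0.0499
t 2.9 pos [ 0.5044 -0.1168  0.2254] yaw 4.54 F [0.4 0.1 0.4] w 0.0499 q7 0.42
shift [0.02   0.1184 0.0507] turnz -0.0009 rows 1.30361238445532
```

```bash
python3 -m creep '[[0.02,0.118,0.05,0,0,0,50],[0.02,0.118,0.05,0,0,0,50],[0.02,0.118,0.08,0,0,0,50],[0.02,0.118,0.11,0,0,0,50],[0.02,0.118,0.14,0,0,0,50],[0.02,0.118,0.17,0,0,0,50],[0.02,0.118,0.185,0,0,0,50],[0.02,0.118,0.185,0,0,0,50]]'; python3 go.py .519 -.175 .131 4.7; python3 -c "
from h import *
shot('side','s1.png')"
```

```text
time: 3.7
tool_pos: [0.5183, -0.1756, 0.1317]
tcp_rot: [-3.139, -0.123, 0.004]
contact_force: [-0.3, 0.8, 0.0]
width: 0.0503
t 3.7 pos [ 0.5183 -0.1756  0.1317] yaw 4.48 F [-0.3  0.8  0. ] w 0.0503 q7 0.64
shift [ 0.0015 -0.0011  0.0015] turnz -0.0012 rows 0.025586325078519066
```

View pics/s1.png

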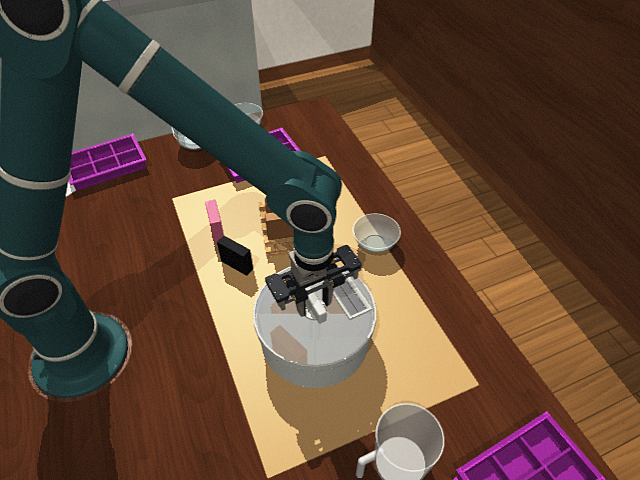

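The gripper straddles the white bar around pixel (315,300), with the port at (350,295). I'm closing on the bar now.

```bash
python3 -m creep '[[0,0,0.001,0,0,0,15],[0,0,0.001,0,0,0,15],[0,0,0.001,0,0,0,15],[0,0,0.001,0,0,0,15],[0,0,0.001,0,0,0,15],[0,0,0.001,0,0,0,15]]' 20; python3 go.py .519 -.175 .131 -66.9
```

```text
time: 4.35
tool_pos: [0.5201, -0.1763, 0.133]
tcp_rot: [3.139, 0.123, 0.003]
contact_force: [4.3, 0.1, -0.3]
width: 0.0201
t 4.35 pos [ 0.5201 -0.1763  0.133 ] yaw 4.48 F [ 4.3  0.1 -0.3] w 0.0201 q7 0.64
shift [-0.002  -0.0028  0.004 ] turnz 0.3965 rows 8.309478261979363
```

```bash
python3 -m creep '[[0.002,0,0,0,0,0.03,15],[0.002,0,0,0,0,0.07,15],[0.002,0,0,0,0,0.11,15],[0.002,0,0,0,0,0.15,15],[0.002,0,0,0,0,0.19,15],[0.002,0,0,0,0,0.23,15],[0.002,0,0,0,0,0.26,15],[0.002,0,0,0,0,0.28,15]]'; python3 go.py .52 -.175 .131 -66.9
```

```text
time: 5.15
tool_pos: [0.5185, -0.1757, 0.133]
tcp_rot: [-2.89, 1.23, 0.006]
contact_force: [-6.3, 2.6, 9.0]
width: 0.0198
t 5.15 pos [ 0.5185 -0.1757  0.133 ] yaw -46.12 F [-6.3  2.6  9. ] w 0.0198 q7 -0.11
shift [ 0.0011 -0.0032  0.0039] turnz 0.1154 rows 2.41919893368656
```

```bash
python3 -m creep '[[0,0,0,0,0,0.03,15],[0,0,0,0,0,0.06,15],[0,0,0,0,0,0.09,15],[0,0,0,0,0,0.11,15],[0,0,0,0,0,0.114,15],[0,0,0,0,0,0.114,15],[0,0,0,0,0,0.114,15]]'; python3 go.py .52 -.175 .131 -66.9
```

```text
time: 5.85
tool_pos: [0.518, -0.1751, 0.1329]
tcp_rot: [-2.627, 1.721, 0.008]
contact_force: [-7.3, 5.2, 10.7]
width: 0.0197
t 5.85 pos [ 0.518  -0.1751  0.1329] yaw -66.46 F [-7.3  5.2 10.7] w 0.0197 q7 -0.4
shift [ 0.0014 -0.0037  0.0038] turnz 0.0025 rows 0.05501543436200511
```

```bash
python3 -m creep '[[0,0,0,0,0,0.0025,50],[0,0,0,0,0,0.0025,50],[0,0,0,0,0,0.0025,50],[0,0,-0.03,0,0,0.0025,50],[0,0,-0.1,0,0,0.0025,55],[0,0,-0.2,0,0,0.0025,60],[0,0,-0.2,0,0,0.0025,60]]'; python3 go.py .558 .140 .22 -102
```

```text
time: 6.55
tool_pos: [0.5232, -0.1786, 0.2389]
tcp_rot: [-2.617, 1.731, -0.015]
contact_force: [0.0, -0.1, -0.7]
width: 0.0596
t 6.55 pos [ 0.5232 -0.1786  0.2389] yaw -66.98 F [ 0.  -0.1 -0.7] w 0.0596 q7 -0.52
shift [-0.5595 -0.3129  0.0372] turnz 0.1945 rows 6.421418738000215
```

```bash
python3 -m creep '[[-0.56,-0.313,0.02,0,0,0.195,60],[-0.56,-0.313,0.02,0,0,0.195,60],[-0.56,-0.313,0.02,0,0,0.195,60],[-0.56,-0.313,0.02,0,0,0.195,60],[-0.56,-0.313,0.02,0,0,0.195,60],[-0.56,-0.313,0.02,0,0,0.195,60],[-0.56,-0.313,0.02,0,0,0.195,60],[-0.56,-0.313,0.02,0,0,0.195,60]]'; python3 go.py .558 .140 .076 -102
python3 - <<'E'
from h import *
for n in('top','side'):
    p=shot(n,n+'2.png'); C=cloud(p); X,Y,Z=C[...,0],C[...,1],C[...,2]
    m=(np.hypot(X-.519,Y+.175)<.07)&(Z>.149)&(Z<.168); P=C[m]
    print(n,m.sum(),cv2.minAreaRect((P[:,:2]*1000).astype(np.float32)))
f=load('top')['frame'][205:330,335:460,::-1]; g=load('side')['frame'][255:395,245:385,::-1]
cv2.imwrite('pics/crop3.png',np.hstack([cv2.resize(f,(400,400),interpolation=2),cv2.resize(g,(400,400),interpolation=2)]))
E
```

```text
time: 7.35
tool_pos: [0.5541, 0.1475, 0.2221]
tcp_rot: [1.986, -2.434, -0.0]
contact_force: [-0.7, -1.0, 0.6]
width: 0.0599
t 7.35 pos [0.5541 0.1475 0.2221] yaw -101.58 F [-0.7 -1.   0.6] w 0.0599 q7 -1.59
shift [ 0.013  -0.0109  0.2922] turnz 0.0023 rows 2.926921316520208
top 296 ((518.0577392578125, -173.98448181152344), (79.30640411376953, 20.988832473754883), 23.56525993347168)
side 316 ((518.7050170898438, -177.02691650390625), (79.94882202148438, 20.725452423095703), 22.877471923828125)
```

View pics/crop3.png

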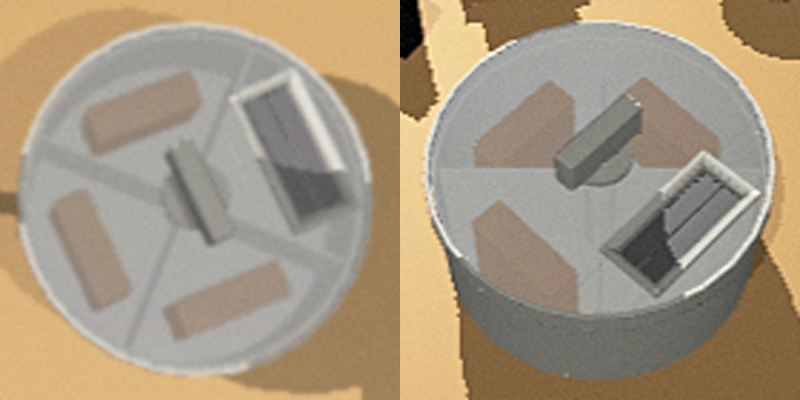

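View pics/side2.png

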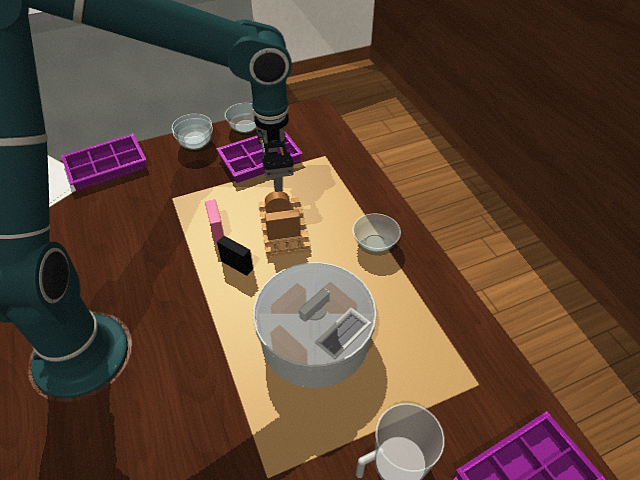

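```bash
sed 's/np.radians(4.7)/np.radians(-66.8)/' fit.py > fit2.py; python3 fit2.py; python3 go.py .558 .140 .14 -102
python3 - <<'E'
from h import *
# gap check: port frame corner centre
for n in('top','side'):
    p=load(n); C=cloud(p); f=p['frame'].astype(int)
    a=np.radians(-66.8); e=np.array([np.cos(a),np.sin(a)]); t=np.array([-e[1],e[0]])
    r=C[...,:2]-[.519,-.175]; u=r@e; v=r@t
    m=(u>.045)&(u<.125)&(abs(v)<.075)&(C[...,2]>.1205)&(C[...,2]<.128)
    print(n,m.sum(),u[m].min(),u[m].max(),v[m].min(),v[m].max(), np.percentile(C[...,2][m],[5,50,95]))
E
```

```text
['top'] [ 0.5177 -0.1743] -66.87 0.13269396470984907
['side'] [ 0.5186 -0.1785] -67.76 0.2007499087500415
['top', 'side'] [ 0.5184 -0.1761] -66.92 0.35269182024172374
t 7.45 pos [0.5541 0.1422 0.2227] yaw -102.01 F [ 0.  -1.1  0.7] w 0.0599 q7 -1.58
shift [ 0.0026 -0.0085  0.1655] turnz -0.0001 rows 1.6571111750375307
top 377 0.046133854238213874 0.12441890806224626 -0.07482648085710694 0.07468894335201488 [0.12071117 0.12208563 0.12577772]
side 292 0.04771109492665828 0.12347441433731172 -0.07499238901116227 0.06337478793781597 [0.12066543 0.12197801 0.12414396]
```

```bash
python3 -m creep '[[0.003,-0.0085,0.08,0,0,0,60],[0.003,-0.0085,0.16,0,0,0,60],[0.003,-0.0085,0.2,0,0,0,60],[0.003,-0.0085,0.24,0,0,0,60],[0.003,-0.0085,0.27,0,0,0,60],[0.003,-0.0085,0.292,0,0,0,60],[0.003,-0.0085,0.292,0,0,0,60]]'; python3 go.py .558 .140 .076 -102
```

```text
time: 8.15
tool_pos: [0.5576, 0.1394, 0.0758]
tcp_rot: [1.974, -2.442, -0.001]
contact_force: [-0.1, -0.6, -0.6]
width: 0.0599
t 8.15 pos [0.5576 0.1394 0.0758] yaw -102.11 F [-0.1 -0.6 -0.6] w 0.0599 q7 -1.43
shift [-0.0014 -0.0005 -0.0003] turnz -0.0006 rows 0.01538787822795033
```

```bash
python3 -m creep '[[0,0,0,0,0,0,45],[0,0,0,0,0,0,36],[0,0,0,0,0,0,28],[0,0,0,0,0,0,25],[0,0,0,0,0,0,25],[0,0,0,0,0,0,25],[0,0,0,0,0,0,25]]' 35; python3 go.py .558 .140 .21 -102
```

```text
time: 8.85
tool_pos: [0.5584, 0.1407, 0.077]
tcp_rot: [-1.976, 2.441, 0.0]
contact_force: [-1.6, 1.4, 5.8]
width: 0.0295
t 8.85 pos [0.5584 0.1407 0.077 ] yaw -102.01 F [-1.6  1.4  5.8] w 0.0295 q7 -1.43
shift [ 0.0013  0.0004 -0.2659] turnz -0.0001 rows 2.6594129428136783
```

```bash
python3 -m creep '[[0,0,-0.03,0,0,0,25],[0,0,-0.08,0,0,0,25],[0,0,-0.14,0,0,0,25],[0,0,-0.2,0,0,0,25],[0,0,-0.27,0,0,0,25],[0,0,-0.33,0,0,0,25],[0,0,-0.36,0,0,0,25],[0,0,-0.36,0,0,0,25]]'; python3 go.py .5518 -.2527 .25 -66.8
python3 - <<'E'
from h import *
p=shot('side','s3.png')
E
```

```text
time: 9.65
tool_pos: [0.5589, 0.1403, 0.2582]
tcp_rot: [-1.975, 2.44, -0.001]
contact_force: [0.3, -0.3, -2.9]
width: 0.0296
t 9.65 pos [0.5589 0.1403 0.2582] yaw -102.03 F [ 0.3 -0.3 -2.9] w 0.0296 q7 -1.61
shift [ 0.7717 -0.15    0.0153] turnz -0.1957 rows 7.862790718134749
```

View pics/s3.png

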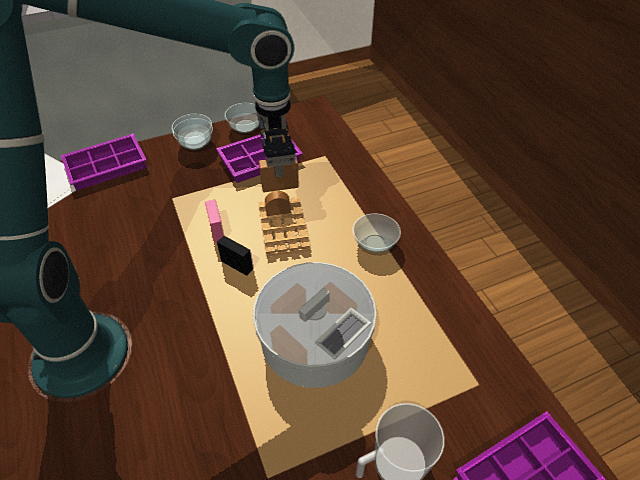

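The slice (around pixel (280,173)) is held level in the jaws. The rack groove is empty, and the arch is untouched at (278,202). Next I carry it over to the port.

```bash
python3 -m creep '[[0.1,-0.02,0.0,0,0,-0.03,25],[0.2,-0.04,0,0,0,-0.06,25],[0.3,-0.06,0,0,0,-0.09,25],[0.39,-0.08,0,0,0,-0.12,25],[0.48,-0.1,0,0,0,-0.15,25],[0.57,-0.12,0,0,0,-0.17,25],[0.66,-0.14,0,0,0,-0.19,25],[0.72,-0.15,0,0,0,-0.195,25]]'; python3 -m creep '[[0,0,0,0,0,0,25],[0,0,0,0,0,0,25],[0,0,0,0,0,0,25]]'; python3 go.py .5518 -.2527 .19 -66.8
```

```text
time: 10.5
tool_pos: [0.5545, -0.2307, 0.2546]
tcp_rot: [2.618, -1.734, -0.004]
contact_force: [-0.1, 0.1, -2.1]
width: 0.0298
time: 10.8
tool_pos: [0.5562, -0.2256, 0.2551]
tcp_rot: [2.622, -1.73, -0.004]
contact_force: [0.1, -0.0, -2.2]
width: 0.0298
t 10.8 pos [ 0.5562 -0.2256  0.2551] yaw -66.84 F [ 0.1 -0.  -2.2] w 0.0298 q7 -0.45
shift [0.0465 0.0292 0.1301] turnz -0.0002 rows 1.4121193648419517
```

```bash
python3 -m creep '[[0.0465,0.029,0.0,0,0,0,25],[0.0465,0.029,0.04,0,0,0,25],[0.0465,0.029,0.08,0,0,0,25],[0.0465,0.029,0.11,0,0,0,25],[0.0465,0.029,0.13,0,0,0,25],[0.0465,0.029,0.13,0,0,0,25],[0.0465,0.029,0.13,0,0,0,25]]'; python3 go.py .5518 -.2527 .185 -66.8;python3 - <<'E'
from h import *
p=shot('side');q=shot('top')
a=np.radians(-66.8); e=np.array([np.cos(a),np.sin(a)]); t=np.array([-e[1],e[0]])
out=[]
for P in(p,q):
    c=proj(P,[.5518,-.2527,.15])[0].astype(int); f=P['frame'][c[0]-50:c[0]+50,c[1]-50:c[1]+50,::-1]
    out.append(cv2.resize(f,(400,400),interpolation=2))
    C=cloud(P); F=P['frame'].astype(int); r=C[...,:2]-[.5188,-.1755]; u=r@e;v=r@t
    m=(u>.05)&(u<.12)&(abs(v)<.06)&(C[...,2]>.126)&(C[...,2]<.225)&(F[...,0]-F[...,2]>25)
    if m.sum(): print(m.sum(),'u',np.percentile(u[m],[1,50,99]).round(4),'v',np.percentile(v[m],[0.5,99.5]).round(4),'z',np.percentile(C[...,2][m],[.5,99]).round(4))
cv2.imwrite('pics/crop4.png',np.hstack(out))
E
```

```text
time: 11.5
tool_pos: [0.5526, -0.2543, 0.1919]
tcp_rot: [2.621, -1.731, 0.001]
contact_force: [0.3, -0.2, -1.7]
width: 0.0297
t 11.5 pos [ 0.5526 -0.2543  0.1919] yaw -66.89 F [ 0.3 -0.2 -1.7] w 0.0297 q7 -0.35
shift [-0.0035  0.0003  0.0137] turnz -0.0005 rows 0.1419046531888255
813 u [0.0722 0.0956 0.1124] v [-0.0461  0.0392] z [0.1414 0.2201]
```

View pics/crop4.png

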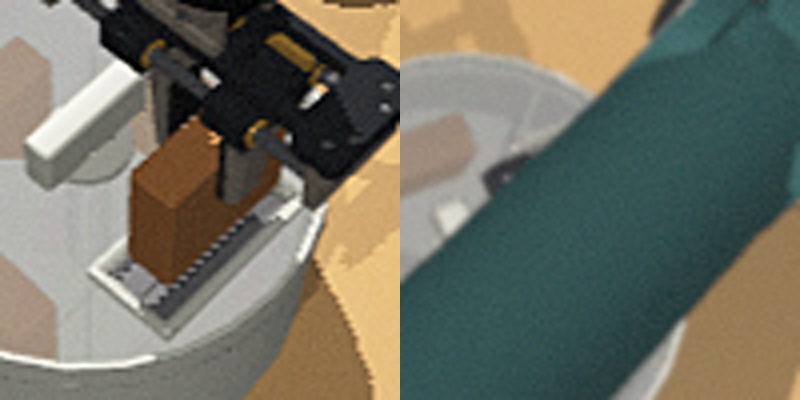

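Run:
```python
from h import *
P=load('side'); a=np.radians(-66.8); e=np.array([np.cos(a),np.sin(a)]); t=np.array([-e[1],e[0]])
C=cloud(P); F=P['frame'].astype(int); r=C[...,:2]-[.5188,-.1755]; u=r@e;v=r@t;Z=C[...,2]
br=(F[...,0]-F[...,2]>25)
for zl in(.145,.16,.175,.19):
    m=br&(u>.05)&(u<.12)&(abs(v)<.06)&(Z>zl)&(Z<zl+.015)
    o=m&(v>-.035)&(v<.03); q=m&(u<.09)
    print(zl,o.sum(),np.median(u[o]).round(4),q.sum(),np.median(v[q]).round(4),u[q].min().round(4))
m=br&(u>.05)&(u<.12)&(abs(v)<.06)&(Z>.12);print('zmin',np.percentile(Z[m],[.3,1,2]))
# frame: white pts above lid: outer inner-edge profile
w=(F.min(2)>110)&(Z>.1205)&(Z<.126)&(np.hypot(r[...,0],r[...,1])<.125)&(abs(v)<.066)&(u>.05)
for lo,hi in((-.062,-.056),(-.062,-.05),(.03,.05)):
    k=w&(v>lo)&(v<hi); print(lo,k.sum(),u[k].min().round(4),u[k].max().round(4)) if k.sum() else 0
print('v min',np.percentile(v[w],[1,2]))
k=w&(u>.1); print('outer strip u',np.percentile(u[k],[2,50,98]).round(4))
```

```text
0.145 73 0.1011 23 -0.0447 0.0715
0.16 45 0.1012 27 -0.0448 0.0717
0.175 34 0.1013 24 -0.0448 0.0734
0.19 35 0.1014 26 -0.0447 0.0661
zmin [0.14093867 0.1418495  0.14357262]
-0.062 18 0.0595 0.1107
-0.062 43 0.0595 0.1117
0.03 16 0.1076 0.1166
v min [-0.0582997 -0.0580928]
outer strip u [0.1028 0.1103 0.1165]
```

```bash
python3 -m creep '[[-0.0025,0,0.01,0,0,0,25],[-0.0025,0,0.02,0,0,0,25],[-0.0025,0,0.03,0,0,0,25],[-0.0025,0,0.04,0,0,0,25],[-0.0025,0,0.05,0,0,0,25],[-0.0025,0,0.055,0,0,0,25],[-0.0025,0,0.055,0,0,0,25]]' 40; python3 go.py .552 -.2532 .126 -66.8
```

```text
time: 12.3
tool_pos: [0.5518, -0.2533, 0.1649]
tcp_rot: [-2.62, 1.732, 0.001]
contact_force: [-3.2, 1.9, 8.8]
width: 0.0298
t 12.3 pos [ 0.5518 -0.2533  0.1649] yaw -66.93 F [-3.2  1.9  8.8] w 0.0298 q7 -0.33
shift [ 0.     -0.0005  0.0778] turnz -0.0007 rows 0.7779431148731778
```

```bash
python3 -m creep '[[0,0,0.012,0,0,0,25],[0,0,0.024,0,0,0,25],[0,0,0.036,0,0,0,25],[0,0,0.048,0,0,0,25],[0,0,0.058,0,0,0,25],[0,0,0.066,0,0,0,25],[0,0,0.072,0,0,0,25],[0,0,0.072,0,0,0,25]]'; python3 go.py .552 -.2532 .126 -66.8
```

```text
time: 13.1
tool_pos: [0.5514, -0.2532, 0.1273]
tcp_rot: [2.62, -1.732, -0.001]
contact_force: [0.5, -0.4, -4.6]
width: 0.0298
t 13.1 pos [ 0.5514 -0.2532  0.1273] yaw -66.93 F [ 0.5 -0.4 -4.6] w 0.0298 q7 -0.3
shift [ 0.0005 -0.0011  0.0026] turnz -0.0007 rows 0.028252421440260665
```

```bash
python3 -m creep '[[0,0,0,0,0,0,33],[0,0,0,0,0,0,40],[0,0,0,0,0,0,48],[0,0,0,0,0,0,52],[0,0,-0.02,0,0,0,52],[0,0,-0.07,0,0,0,52],[0,0,-0.14,0,0,0,52],[0,0,-0.16,0,0,0,52]]'; python3 go.py .552 -.2532 .20 23.1;python3 - <<'E'
from h import *
p=shot('side')
c=proj(p,[.5518,-.2527,.15])[0].astype(int); cv2.imwrite('pics/crop5.png',cv2.resize(p['frame'][c[0]-60:c[0]+60,c[1]-60:c[1]+60,::-1],(480,480),interpolation=2))
E
```

```text
time: 13.9
tool_pos: [0.5532, -0.2548, 0.2121]
tcp_rot: [-2.619, 1.732, -0.009]
contact_force: [0.6, -0.4, -0.3]
width: 0.0513
t 13.9 pos [ 0.5532 -0.2548  0.2121] yaw -66.96 F [ 0.6 -0.4 -0.3] w 0.0513 q7 -0.36
shift [-0.0039  0.001   0.0241] turnz -0.5003 rows 10.484193778700854
```

View pics/crop5.png

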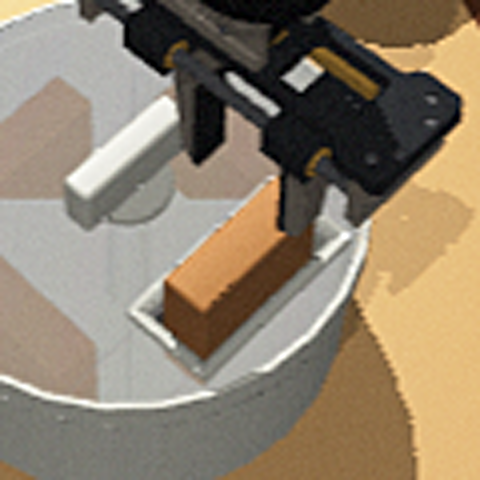

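```bash
python3 -m creep '[[-0.004,0,0,0,0,-0.05,30],[-0.004,0,0,0,0,-0.09,20],[-0.004,0,0,0,0,-0.13,10],[-0.004,0,0,0,0,-0.17,5],[-0.004,0,0,0,0,-0.21,0],[-0.004,0,0,0,0,-0.25,0],[-0.004,0,0,0,0,-0.29,0],[-0.004,0,0,0,0,-0.33,0]]'; python3 -m creep '[[0,0,0,0,0,-0.04,0],[0,0,0,0,0,-0.08,0],[0,0,0,0,0,-0.12,0],[0,0,0,0,0,-0.155,0],[0,0,0,0,0,-0.17,0],[0,0,0,0,0,-0.17,0],[0,0,0,0,0,-0.17,0]]'; python3 go.py .552 -.2532 .165 23.1;python3 - <<'E'
from h import *
p=shot('side')
a=np.radians(-66.8); e=np.array([np.cos(a),np.sin(a)]); t=np.array([-e[1],e[0]])
C=cloud(p); F=p['frame'].astype(int); r=C[...,:2]-[.5188,-.1755]; u=r@e;v=r@t;Z=C[...,2]
m=(F[...,0]-F[...,2]>25)&(u>.05)&(u<.12)&(abs(v)<.06)&(Z>.125)&(Z<.2)
print(m.sum(),Z[m].max(),u[m&(Z>Z[m].max()-.005)].mean())
k=m&(Z>Z[m].max()-.006); print(cv2.minAreaRect((C[k][:,:2]*1000).astype(np.float32)))
for b in range(8):
    q=k&(v>-.05+b*.012)&(v<-.038+b*.012)
    if q.sum(): print(b,Z[q].mean())
c=proj(p,[.5518,-.2527,.15])[0].astype(int); cv2.imwrite('pics/crop6.png',cv2.resize(p['frame'][c[0]-60:c[0]+60,c[1]-60:c[1]+60,::-1],(480,480),interpolation=2))
E
```

```text
time: 14.75
tool_pos: [0.5504, -0.2511, 0.2072]
tcp_rot: [-3.135, 0.198, 0.002]
contact_force: [-0.4, -0.1, 0.2]
width: 0.0005
time: 15.45
tool_pos: [0.5506, -0.2513, 0.2075]
tcp_rot: [-3.078, -0.626, 0.001]
contact_force: [-0.6, -0.1, -0.2]
width: 0.0004
t 15.45 pos [ 0.5506 -0.2513  0.2075] yaw 22.99 F [-0.6 -0.1 -0.2] w 0.0004 q7 1.01
shift [0.0012 0.0046 0.0851] turnz -0.0006 rows 0.8520991291299618
749 0.1573677459675682 0.08564527740287355
((550.4930419921875, -254.10231018066406), (89.75531768798828, 28.144248962402344), 23.235197067260742)
0 0.15346447937160593
1 0.1530882708160766
2 0.1534474343273451
3 0.1530399790068124
4 0.1529627201692842
5 0.15304926215368464
6 0.15314716672058004
7 0.15334878960904114
```

View pics/crop6.png

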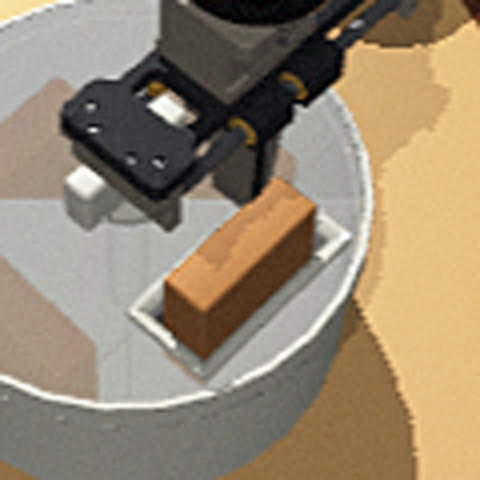

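```bash
python3 -m creep '[[0,0.0035,0.04,0,0,0,0],[0,0.0035,0.08,0,0,0,0],[0,0.0035,0.1,0,0,0,0],[0,0.0035,0.115,0,0,0,0],[0,0.0035,0.13,0,0,0,0],[0,0.0035,0.145,0,0,0,0],[0,0.0035,0.155,0,0,0,0]]'; python3 go.py .5512 -.253 .086 23.1;python3 - <<'E'
from h import *
p=shot('side')
c=proj(p,[.5518,-.2527,.15])[0].astype(int); cv2.imwrite('pics/crop7.png',cv2.resize(p['frame'][c[0]-60:c[0]+60,c[1]-60:c[1]+60,::-1],(480,480),interpolation=2))
E
```

```text
time: 16.2
tool_pos: [0.5519, -0.2531, 0.1304]
tcp_rot: [3.078, 0.628, 0.001]
contact_force: [-0.1, 0.5, 2.2]
width: 0.0004
t 16.2 pos [ 0.5519 -0.2531  0.1304] yaw 23.07 F [-0.1  0.5  2.2] w 0.0004 q7 1.06
shift [-0.0013 -0.0007  0.0888] turnz -0.0002 rows 0.8879808971044296
```

View pics/crop7.png

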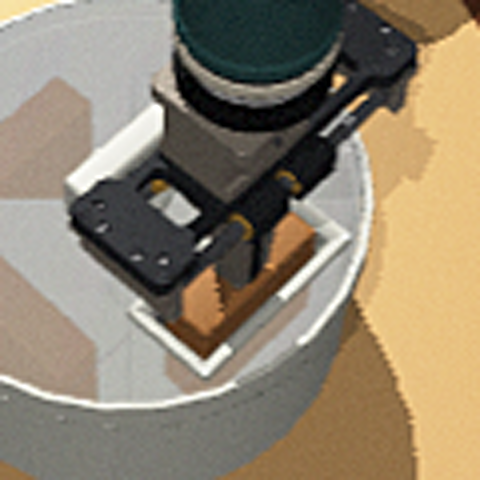

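```bash
python3 -m creep '[[0,0,0.012,0,0,0,0],[0,0,0.026,0,0,0,0],[0,0,0.04,0,0,0,0],[0,0,0.054,0,0,0,0],[0,0,0.066,0,0,0,0],[0,0,0.076,0,0,0,0],[0,0,0.076,0,0,0,0]]'; python3 go.py .5512 -.253 .086 23.1
```

```text
time: 16.95
tool_pos: [0.5514, -0.2529, 0.0917]
tcp_rot: [-3.078, -0.628, 0.001]
contact_force: [1.2, -0.7, -1.8]
width: 0.0001
t 16.95 pos [ 0.5514 -0.2529  0.0917] yaw 23.07 F [ 1.2 -0.7 -1.8] w 0.0001 q7 1.09
shift [-0.0004  0.0001  0.0115] turnz -0.0002 rows 0.11460593323177401
```

```bash
python3 -m creep '[[0,0,0.004,0,0,0,0],[0,0,0.008,0,0,0,0],[0,0,0.011,0,0,0,0],[0,0,0.013,0,0,0,0],[0,0,0.013,0,0,0,0]]'; python3 go.py .5512 -.253 .086 23.1
```

```text
time: 17.45
tool_pos: [0.5518, -0.2529, 0.0869]
tcp_rot: [-3.077, -0.628, -0.001]
contact_force: [-2.7, 2.3, 8.9]
width: 0.0002
t 17.45 pos [ 0.5518 -0.2529  0.0869] yaw 23.08 F [-2.7  2.3  8.9] w 0.0002 q7 1.09
shift [-0.0012 -0.0002  0.0018] turnz -0.0001 rows 0.02168402649758262
```

```bash
python3 -m creep '[[0,0,-0.02,0,0,0,0],[0,0,-0.05,0,0,0,0],[0,0,-0.1,0,0,0,0],[0,0,-0.17,0,0,0,0],[0,0,-0.26,0,0,0,0],[0,0,-0.34,0,0,0,0],[0,0,-0.36,0,0,0,0]]'; python3 go.py .45 .15 .27 23.1
```

```text
time: 18.15
tool_pos: [0.5537, -0.2552, 0.2727]
tcp_rot: [3.073, 0.626, 0.014]
contact_force: [-0.2, 0.1, 0.4]
width: 0.0006
t 18.15 pos [ 0.5537 -0.2552  0.2727] yaw 23.02 F [-0.2  0.1  0.4] w 0.0006 q7 0.98
shift [ 1.260e-01 -8.269e-01  7.000e-04] turnz -0.0004 rows 8.364858502324143
```

```bash
python3 -m creep '[[0.12,-0.83,0,0,0,0,0],[0.12,-0.83,0,0,0,0,0],[0.12,-0.83,0,0,0,0,0],[0.12,-0.83,0,0,0,0,0],[0.12,-0.83,0,0,0,0,0],[0.12,-0.83,0,0,0,0,0],[0.12,-0.83,0,0,0,0,0],[0.12,-0.83,0,0,0,0,0]]'; python3 -m creep '[[0,0,0,0,0,0,0],[0,0,0,0,0,0,0],[0,0,0,0,0,0,0]]'
python3 - <<'E'
from h import *
out=[]
for n in('top','side'):
    p=shot(n,n+'9.png'); C=cloud(p); X,Y,Z=C[...,0],C[...,1],C[...,2]
    m=(np.hypot(X-.519,Y+.175)<.07)&(Z>.149)&(Z<.168); P=C[m]
    print(n,m.sum(),cv2.minAreaRect((P[:,:2]*1000).astype(np.float32)))
    a=np.radians(-66.8); r=C[...,:2]-[.5188,-.1755]; u=r@[np.cos(a),np.sin(a)]; v=r@[-np.sin(a),np.cos(a)]
    q=(abs(u-.084)<.014)&(abs(v)<.04); print('flap z',np.nanpercentile(Z[q],[5,25,50,75,95]).round(4))
    c=proj(p,[.5188,-.1755,.11])[0].astype(int); out.append(cv2.resize(p['frame'][c[0]-65:c[0]+65,c[1]-65:c[1]+65,::-1],(400,400),interpolation=2))
cv2.imwrite('pics/crop9.png',np.hstack(out))
E
```

```text
time: 18.95
tool_pos: [0.4485, 0.135, 0.2669]
tcp_rot: [-3.078, -0.627, -0.003]
contact_force: [1.2, 0.4, 1.0]
width: 0.0007
time: 19.25
tool_pos: [0.4496, 0.1321, 0.2663]
tcp_rot: [3.078, 0.625, 0.001]
contact_force: [-1.0, -0.3, -0.3]
width: 0.0002
top 295 ((518.0458374023438, -174.09765625), (79.4427261352539, 21.146148681640625), 23.38768196105957)
flap z [0.1081 0.1115 0.1133 0.115  0.1176]
side 314 ((518.204345703125, -176.68936157226562), (81.14295959472656, 21.66170310974121), 23.584367752075195)
flap z [0.1089 0.1108 0.1122 0.1135 0.1151]
```

View pics/crop9.png

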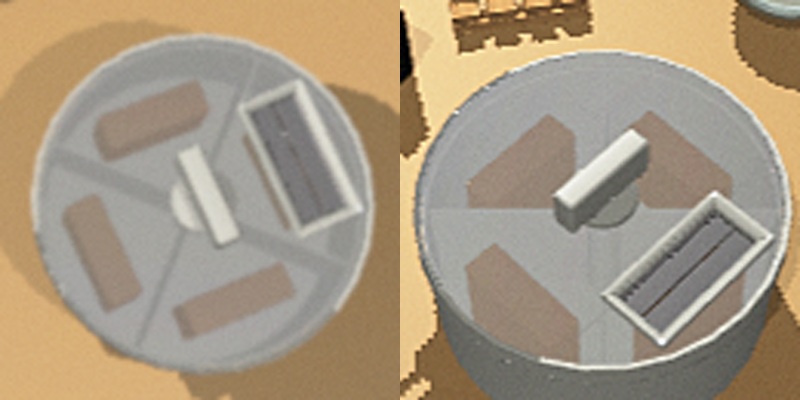

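View pics/side9.png

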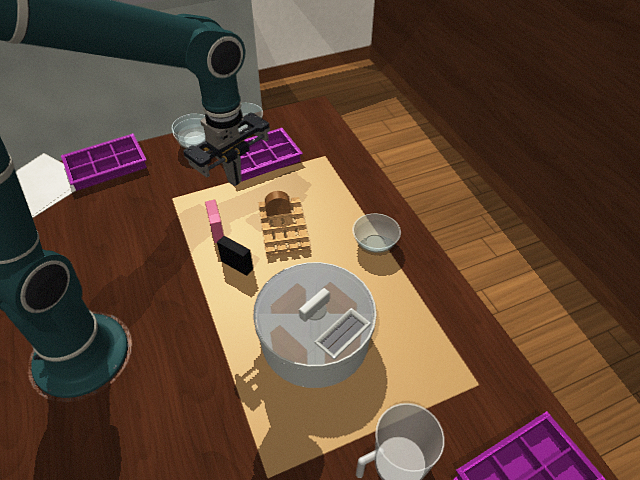

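```bash
python3 -c "
from cell import ctrl; print(ctrl.hand_in())"
```

```text
the job is handed in; nothing more can be done
None
```

I handed the job in at about 19.4 s of the 64 s allowed. The slice is in the empty compartment of the keeper, with the flap shut above it.

- **Lid:** I turned it about 71° clockwise by its centre bar. In the last pictures the port points to −66.6° in the top view and −66.4° in the side view; the empty compartment is at about −66.9°.
- **Slice:** I lifted it from the rack and pushed it half way through the flap. After letting go, I pushed it down with closed fingers until it stopped on the floor at 87 mm, expected 86 mm, with about 9 N.
- **Flap:** Both leaves look shut, and I measured them at 112–113 mm above the table, where 113 mm means shut.
- **Upright:** The slice shows under the lid, square to the axis and apparently upright. The port frame partly hides it, so I judged this from what shows and from the depth at which the push stopped.
- **Bystanders:** The arched soap, bowl, jug and mould look untouched, and the arm was clear of everything at the end.
- **Disagreement:** The two cameras differed by 2–4 mm in y. I used values in between, and this stayed within the clearances.

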